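Gauge the depth of an inlay recess in the routing jig

TASK

Slide the work carrier, with the inlay board in it, fully home against the stop of the routing jig. Then lift the depth gauge out of its wooden stand and set it gently on the board: upright, its plunger tip on the pencilled cross in the recess, its base bridging the recess squarely from side to side and sitting flush on the board's face. Finish while still holding the gauge there, pressed down lightly (about 5 N), and leave the glue bottle, brush tin and inlay pieces alone.

Things in the scene. Friction and masses are not known exactly. Their poses are not given: they have to be found in the camera images.
- jig: Routing jig fixed to the bench: plywood bed 196 x 295 mm, 12 mm thick, with two hardwood guides along y and a stop bar at the -y end. Origin at bench level below the carrier's centre when that is home. The carrier slides in towards -y. Guides at x = -92 to -64 and 64 to 92 mm, y = -110 to 70 mm, top 34 mm above the bench; their lips overlie the carrier's edges (play 2 mm above, 1.5 mm each side).
- stop (a point): Middle of the stop bar's inner face, 24 mm above the bench, 95 mm from the jig's origin towards -y. The carrier's end bears on it when home. The bar's top is 34 mm above the bench.
- pull (a point): Centre of the dark wooden pull block near the carrier's outer end: 40 mm (x, across) x 18 mm (y, along the slide) x 36 mm high; this point is half-way up, 42 mm above the bench. The loose carrier, fibreboard 140 x 190 x 12 mm, is already started in the guides. Home is this point at y = +83 mm in the jig's frame; at the start it is 55 to 100 mm farther out (+y). With its board it weighs about 0.5 kg.
- board: Pale wooden inlay board, 110 mm (x) x 120 mm (y) x 22 mm, origin below its centre; loose, but fitted within the carrier's 8 mm high rim, 33 mm from the pull; it rides with the carrier. Its axes follow the jig's within a degree or two. In its upper face (46 mm above the bench) is a recess 40 mm (x) x 80 mm (y), centred, 7 mm deep.
- mark (a point): Centre of the pencilled cross (22 mm long arms) on the floor of the board's recess, 39 mm above the bench and 7 mm below the board's upper face; on the board's centre line in x, 18 mm from its centre towards +y. Axes as the board's: x is across the recess, from side to side. It moves with the carrier.
- gauge_mid (a point): Centre of the depth gauge's round case, a disc 58 mm across and 22 mm thick along y (flat faces, display on -y; grip from above across the faces). x runs along the base, z up. The steel base, 90 (x) x 16 (y) x 14 mm high, has its flat underside 59 mm below this point; a 12 mm stem joins them; a small cap ends 37 mm above. About 0.25 kg, loose. It may be set on the board either way round.
- gauge_tip (a point): Tip of the gauge's plunger, a 5 mm rod out of the middle of the base's underside, straight below the centre of the round case, 71 mm below it when free (12 mm below the underside).
- plunger (a joint): How far the plunger is pushed in, m: 0 free, 0.0125 at its stop. A spring pushes it out with 1 N when free, 2 N at the stop. It reads 0.005 with the base flush on the board and the tip on the recess floor.
- stand: Fitted hardwood stand of the gauge, fixed to the bench: 130 (x) x 44 (y) x 30 mm high, origin below its centre at bench level. The gauge's base stands 12 mm deep in a groove along x (1.5 mm play each side, floor 18 mm above the bench), its plunger in a gap below; it lifts out straight up.
- glue: Bystander: white glue bottle, 64 mm in diameter, 175 mm tall, loose; origin at the centre of its foot.
- brush_tin: Bystander: red tin 80 mm wide and 85 mm tall with brushes standing up to 215 mm high, loose; origin at the centre of its foot.
- inlays: Bystander: stack of four wooden inlay pieces, 40 x 80 x 28 mm in all, loose; origin at the centre of its foot.

How it is judged:
On the way, in this order (a step that is already met when the one before it is completed fails the run):
1. the carrier is fully home against the stop (within 3 mm) (y of pull in the frame of jig below 0.086 m), for 0.2 s.
2. after that the gauge is lifted out of its stand (z of gauge_mid in the frame of stand above 0.097 m), for 0.1 s.
At the end, for the whole second after the job is handed in: Carrier home within 3 mm; gripper still holding the gauge, at rest, tip within 5 mm of the cross, upright within 3 degrees, base square across the recess within 8 degrees and flush (plunger in 4 to 6.2 mm), pressing on the board with 2 to 15 N in all (y of pull in the frame of jig below 0.086 m and horizontal distance between gauge_tip and mark below 0.005 m and angle between gauge_mid's own z axis and vertical below 0.05 rad and angle between the x axis of gauge_mid and the x axis of mark, either way round below 0.14 rad and value of joint plunger between 0.004 and 0.0062 m and contact force between gauge and board between 2 and 15 N and contact force between the fingers and gauge above 4 N and linear speed of gauge below 0.02 m/s); the arm keeps its last pose, push and grip.
It fails at once if the gauge is slammed or pressed hard on the board (over 90 N) (contact force between gauge and board above 90 N).
It fails at once if the glue bottle, brush tin or inlay pieces are disturbed (moved over 15 mm) (distance of any of glue, brush_tin, inlays from where it was at the start of the episode above 0.015 m).
It also fails if it takes over 58 s, if anything falls off the work surface, if the arm or the gripper's body presses on something with over 40 N, if the wrist force passes 120 N, or if a joint passes its speed limit or range.

ROBOT

A 6-joint arm with a two-finger parallel gripper is mounted at the origin on the work surface. World frame = base frame: x ahead of the robot, y to its left, z up, the work surface at z = 0. Lengths are in m, angles in rad, forces in N, time in s.
With the tool pointing down it reaches from about 0.325 to 0.9 m from the base axis. Payload 6.1 kg.
Tool frame: the origin (TCP) lies at the very end of the fingers, on their centre line; the grasp point (between the pads) lies arm.pinch_z behind it (arm.pinch_z is the distance from the TCP to the grasp point, in m); z points along the fingers, y is the line along which they close (so a half turn about z gives the same grasp; the last joint's range is limited). The gripper opens to 87 mm and grips with 3 to 60 N. Pads are 19 mm wide; open, the fingers measure 117 mm over their backs; the gripper's body (75 mm by 190 mm) begins 51 mm behind the grasp point.
Start: joints at [1.033, 0.22, 1.526, -0, 1.395, -0.126], TCP at [0.25, 0.573, 0.202] pointing down, gripper open.
Joint ranges: [-2.98, 2.98], [-0.91, 2.08], [0.09, 2.57], [-1.24, 4.39], [0.2, 2.65], [-2.68, 2.68]. Speed limits (rad/s): [2.57, 2.57, 3.01, 3.14, 3.14, 3.14].

INTERFACE

Orientations are given as a rotation vector (axis times angle).
In Python, from cell import arm gives the robot as it stands.
- The arm moves only by the tool move_arm, never from a script. Its argument "motion" is a list of rows, each a list of 7 numbers: the turn, a rotation vector about the tool's x, y, z in degrees, then the shift along the tool's x, y, z in mm, then the opening, from 0 (shut) to 1 (fully open). In form: [[rx, ry, rz, tx, ty, tz, claw], ...]. A call has 1 to 5 rows; each row shifts and turns the commanded pose from where the row before left it, along the tool's axes as they then stand; what a row does not reach is not made up. A row lasts 1/8 s, in which the tool goes at most 62.5 mm and 10.7 degrees, less where a joint would pass 70% of its speed; a pose out of reach is approached as far as the arm can. A call is refused whole if a number of a shift passes 62.5 or a number of a turn 10.7, either way. A call with a gripper value outside its range is refused whole. The fingers move at their own pace and stop on an object; the grip force is fixed at half the most. Time passes only in rows, so rows that do not move let the fingers close. It gives the time, the measured TCP pose, the force, the opening and the grip force at its end, in the units of the state.
- arm.sense(): the state, without advancing time (a new reading comes with each control period).
- arm.capture(name): name is "scene" or "top"; returns the picture (420x560x3 uint8, red, green, blue); there is no depth.
- arm.calibration(name): a dict with "fov_y" (degrees; the focal length in pixels is half the picture's height over the tangent of half this angle, whatever the lens; pixels are square), "cx", "cy" (the principal point, pixels), "cam_to_world" (4x4, takes a point from camera to world coordinates). Camera axes: x right, y down, z forward; pixel columns grow to the right and rows downward; lengths in m; the calibration is good to about 2 mm. A picture is of the moment at which its call begins. calibration takes no time and is no camera call.
- arm.finish_job(): hands the job in; it is judged then, once.
Trained networks look in the newest picture that a camera, given by its name, has taken for a name from the list of things; names that differ only in an ending like _2 or _b are one class to them, and where a whole thing is asked for, a point or a joint stands for the part that bears it (a point fixed in the world has none). Each returns a list of dicts, best first, with "p" (0 to 1); they miss things now and then, are a little off and sometimes report something else, mostly with a low value. They report only what shows in the picture. A call takes as long as a camera call.
- arm.silhouettes(target, camera): "mask" (420x560 bool, what is visible of it) and "box" ([left, top, right, bottom] in pixels, round what is visible of it).
The state is a dict: "clock": time; "qpos": joint angles; "joint_velocities": joint speeds; "effort": joint torques, N m; "ee_pos": TCP position; "tcp_rot": TCP orientation; "contact_force": force on the tool from outside, world axes, zero at the start; "ft_torque": the same for the moment, N m; "grip_width": finger opening in m; "grip_force": force on a finger pad.
Only numpy, scipy, OpenCV 4.12 (cv2) and the standard library are available. Lean on these libraries where they do the work, as an engineer would, in place of code of your own. Each camera call takes 0.05 s, during which the arm holds its last target. There are 200 camera calls.

## Working session

There is one attempt and no reset: what is moved stays moved. The work goes in short steps, Python scripts to look and compute and a tool call to move; the robot and the scene stay as the last step left them, time stands still between calls to the robot, and variables do not carry over. Pictures are saved under pics/ and viewed, at most 10 in all, crops included, and the job is handed in when it is done.

Besides the shell and the picture viewer there is one more tool, called after ">>>" as name(argument=value, ...) on one line, values as JSON. move_arm: Moves the arm, as the interface text tells. Its arguments: {"type":"object","properties":{"motion":{"type":"array"}},"required":["motion"]}

```bash
mkdir -p pics; ls; python3 - <<'E'
from cell import arm
import cv2,numpy as np
print(arm.sense(), arm.pinch_z)
for c in ("scene","top"):
    im=arm.capture(c); cv2.imwrite(f"pics/{c}0.png",im[:,:,::-1])
    k=arm.calibration(c); print(c,k)
    for t in ("jig","stop","pull","board","mark","gauge_mid","stand","glue","brush_tin","inlays"):
        try:
            r=arm.silhouettes(t,c)
            for d in r[:2]: 
                ys,xs=np.nonzero(d["mask"]); print(t,round(d["p"],2),d["box"],xs.mean().round(1),ys.mean().round(1),len(xs))
        except Exception as e: print(t,e)
E
```

```text
pics
{'clock': 0.0, 'qpos': array([ 1.03290139e+00,  2.21226250e-01,  1.52760391e+00, -2.10516515e-05,
        1.39469069e+00, -1.26089144e-01]), 'joint_velocities': array([-0.0004353 ,  0.00035772, -0.00080188,  0.00086039, -0.00064829,
       -0.00108049]), 'effort': array([ 1.93950718e-04, -4.94601417e+01, -3.87385654e+01,  7.01852166e-02,
        5.70998748e-02, -1.55779594e-04]), 'ee_pos': array([0.24983143, 0.57218074, 0.20084103]), 'tcp_rot': array([-6.42171518e-01, -3.07463602e+00,  2.87346326e-03]), 'contact_force': array([ 0.63363629, -0.2507285 , -0.57548998]), 'ft_torque': array([0.04768758, 0.04997209, 0.03852751]), 'grip_force': 0.0, 'grip_width': 0.0873002957351521} 0.0187
scene {'fov_y': 43.59803868955569, 'cx': 274.5747976596679, 'cy': 214.7692336797039, 'cam_to_world': array([[-0.78743542,  0.41647506, -0.45441608,  1.11138668],
       [ 0.6163691 ,  0.53904898, -0.57403426,  0.64602563],
       [ 0.00588157, -0.73210294, -0.68116862,  0.86253711],
       [ 0.        ,  0.        ,  0.        ,  1.        ]])}
jig 0.85 [207.2, 166.9, 355.2, 277.4] 266.5 218.2 4637
s
[... 1008 characters left out ...]
324.0 242.4 4688
stop 0.57 [244.9, 199.6, 367.9, 293.2] 325.6 242.4 4453
pull 0.93 [250.0, 219.0, 329.1, 280.9] 275.0 252.0 1608
pull 0.34 [138.9, 257.7, 172.8, 286.5] 156.4 270.3 603
board 0.98 [272.6, 220.5, 327.6, 275.3] 299.4 247.4 2004
board 0.74 [247.3, 198.9, 368.0, 291.3] 325.4 242.1 4400
mark 0.71 [276.7, 221.8, 327.5, 272.4] 299.6 247.5 2061
gauge_mid 0.84 [443.2, 245.9, 463.9, 278.5] 448.8 260.8 496
gauge_mid 0.41 [276.0, 224.5, 327.3, 274.3] 299.5 247.7 2014
stand 0.9 [433.8, 235.3, 455.0, 286.3] 440.5 259.5 658
glue 0.97 [132.7, 159.4, 171.0, 189.0] 151.7 173.6 890
glue 0.65 [432.7, 234.0, 454.5, 287.9] 441.0 258.6 694
brush_tin 0.85 [404.3, 150.6, 448.7, 189.6] 424.2 171.1 1120
```

```bash
cat > h.py <<'E'
import numpy as np,cv2
from cell import arm
def K(c):
    k=arm.calibration(c); return k, 210/np.tan(np.radians(k["fov_y"])/2)
def ray(c,u,v,z):
    k,f=K(c); M=np.array(k["cam_to_world"])
    d=M[:3,:3]@np.array([(u-k["cx"])/f,(v-k["cy"])/f,1]); o=M[:3,3]
    return o+d*(z-o[2])/d[2]
def pix(c,p):
    k,f=K(c); M=np.array(k["cam_to_world"]); q=M[:3,:3].T@(np.array(p)-M[:3,3])
    return k["cx"]+f*q[0]/q[2],k["cy"]+f*q[1]/q[2]
E
python3 - <<'E'
import cv2
a=cv2.imread("pics/top0.png")[140:320,230:480]
cv2.imwrite("pics/topc.png",cv2.resize(a,None,fx=3.2,fy=3.2,interpolation=cv2.INTER_CUBIC))
a=cv2.imread("pics/scene0.png")[90:300,110:390]
cv2.imwrite("pics/scenec.png",cv2.resize(a,None,fx=2.8,fy=2.8,interpolation=cv2.INTER_CUBIC))
E
```

```text
(no output)
```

View pics/topc.png

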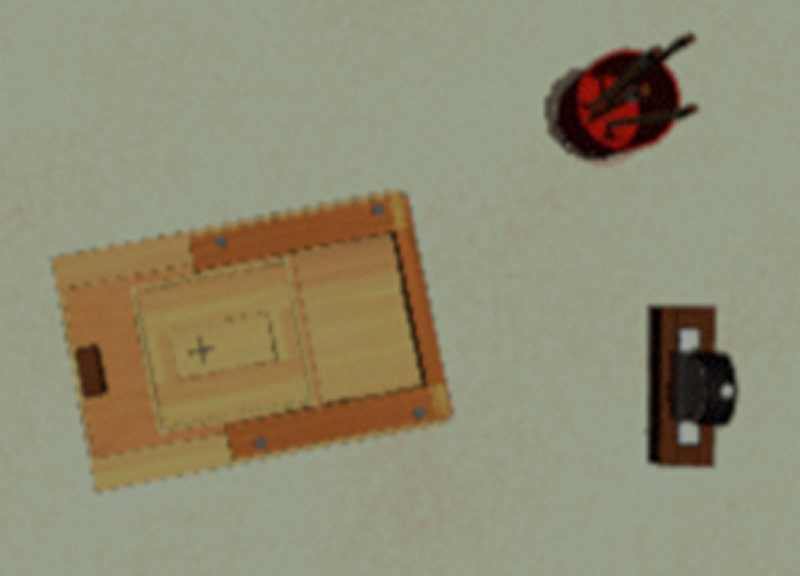

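View pics/scenec.png

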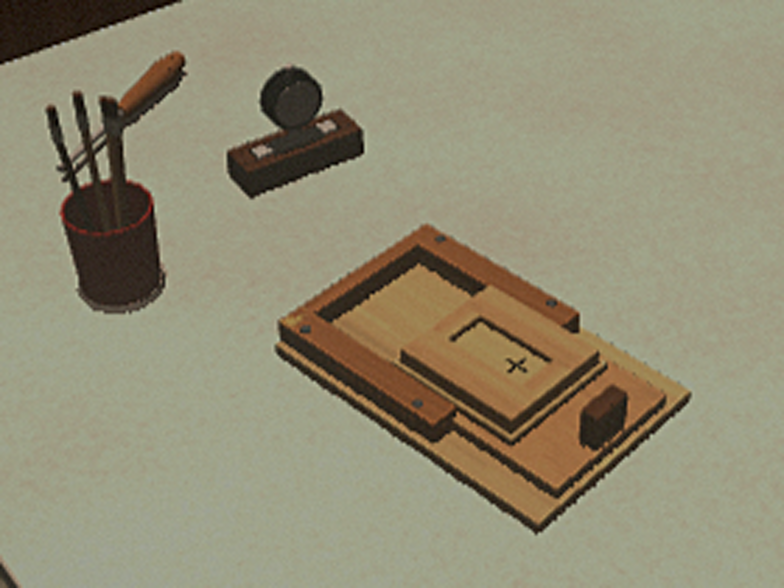

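```bash
cat > fit.py <<'E'
from h import *
from scipy.optimize import least_squares
T=lambda u,v:(230+u/3.2,140+v/3.2)
S=lambda u,v:(110+u/2.8,90+v/2.8)
P=[("top",T(190,237),(92,70,34)),("top",T(197,270),(64,70,34)),("top",T(226,432),(-64,70,34)),("top",T(233,462),(-92,70,34)),
("top",T(395,233),(64,-95,34)),("top",T(424,385),(-64,-95,34)),("top",T(52,258),(98,None,12)),("top",T(95,490),(-98,None,12)),
("scene",S(455,408),(64,70,34)),("scene",S(578,315),(-92,70,34)),("scene",S(690,395),(-98,None,12)),("scene",S(537,527),(98,None,12))]
def res(p,full=False):
    c,s=np.cos(p[2]),np.sin(p[2]); r=[]
    for cam,uv,q in P:
        X,Y=q[0]/1e3,(p[3] if q[1] is None else q[1]/1e3)
        w=(p[0]+c*X-s*Y,p[1]+s*X+c*Y,q[2]/1e3); r+=list(np.subtract(pix(cam,w),uv))
    return np.array(r)
f=least_squares(res,[.5,0,.17,.17],loss="soft_l1"); p=f.x
print("jig",p.round(4)); print(res(p).reshape(-1,2).round(1).tolist())
c,s=np.cos(p[2]),np.sin(p[2]); R=np.array([[c,-s],[s,c]])
def show(n,w): print(n,w.round(4),"jig:",((w[:2]-p[:2])@R).round(4))
def two(n,t,sc,z):
    for cam,uv in(("top",t),("scene",sc)): show(n+" "+cam,ray(cam,*uv,z))
two("pull",T(91,371),S(605,403),.06)
two("mark",T(201,349),S(516,365),.039)
for q in((133,290),(288,258),(316,402),(162,433)): show("boardc",ray("top",*T(*q),.046 if 0 else .046))
for q in((400,352),(600,352),(513,428)): show("boardc s",ray("scene",*S(*q),.046))
for q in((658,307),(715,307),(715,465),(658,465)): show("standc",ray("top",*T(*q),.03))
for q in((228,150),(347,110),(363,126),(245,168)): show("standc s",ray("scene",*S(*q),.03))
show("cap",ray("top",*T(727,390),.114))
for q in((689,328),(689,444)): show("base ends",ray("top",*T(*q),.032))
show("glue",ray("top",151.7,173.6,.09)); show("tin",ray("top",424,171,.05))
show("inlay",ray("scene",429,319,.014))
E
python3 fit.py
```

```text
jig [ 0.5483 -0.0841  0.1587  0.1854]
[[-0.3, -0.7], [-0.5, -0.4], [-0.3, -2.2], [-0.5, -0.8], [0.4, -0.7], [0.9, 0.6], [-0.4, -0.8], [-0.3, -0.0], [0.4, -1.7], [1.0, -2.2], [0.6, -2.3], [0.1, -2.1]]
pull top [0.5211 0.0798 0.06  ] jig: [-0.0009  0.1661]
pull scene [0.5254 0.0856 0.06  ] jig: [0.0042 0.1712]
mark top [ 0.5356 -0.0075  0.039 ] jig: [-0.0004  0.0776]
mark scene [ 0.538  -0.0058  0.039 ] jig: [0.0022 0.0789]
boardc [0.5844 0.0455 0.046 ] jig: [0.0562 0.1223]
boardc [ 0.6065 -0.0792  0.046 ] jig: [ 0.0583 -0.0043]
boardc [ 0.4912 -0.0977  0.046 ] jig: [-0.0585 -0.0045]
boardc [0.4698 0.0255 0.046 ] jig: [-0.0601  0.1206]
boardc s [ 0.6078 -0.0698  0.046 ] jig: [0.061  0.0047]
boardc s [0.4789 0.0297 0.046 ] jig: [-0.0505  0.1233]
boardc s [0.5897 0.0526 0.046 ] jig: [0.0625 0.1285]
standc [ 0.5591 -0.3761  0.03  ] jig: [-0.0354 -0.2901]
standc [ 0.5578 -0.4216  0.03  ] jig: [-0.0439 -0.3348]
standc [ 0.4316 -0.4158  0.03  ] jig: [-0.1676 -0.3091]
standc [ 0.4328 -0.3706  0.03  ] jig: [-0.1593 -0.2646]
standc s [ 0.5597 -0.4178  0.03  ] jig: [-0.0414 -0.3313]
standc s [ 0.4286 -0.4042  0.03  ] jig: [-0.1687 -0.2972]
standc s [ 0.4322 -0.3713  0.03  ] jig: [-0.16   -0.2653]
standc s [ 0.5624 -0.3825  0.03  ] jig: [-0.0332 -0.2969]
cap [ 0.4962 -0.3973  0.114 ] jig: [-0.1009 -0.301 ]
base ends [ 0.5416 -0.3994  0.032 ] jig: [-0.0564 -0.3103]
base ends [ 0.449  -0.3952  0.032 ] jig: [-0.1471 -0.2916]
glue [0.7341 0.3388 0.09  ] jig: [0.2503 0.3882]
tin [ 0.7252 -0.3475  0.05  ] jig: [ 0.1331 -0.2881]
inlay [0.4907 0.352  0.014 ] jig: [0.012  0.4397]
```

>>> move_arm(motion=[[0, 0, -8.2, 0, 0, 0, 0], [0, 0, -8.2, 0, 0, 0, 0], [0, 0, -8.2, 0, 0, 0, 0], [0, 0, -8.2, 0, 0, 0, 0]])

```text
clock: 1.6
ee_pos: [0.2501, 0.5728, 0.2019]
tcp_rot: [-0.26, 3.131, 0.0]
contact_force: [-0.4, -0.4, -0.1]
grip_width: 0.0549
grip_force: 0.0
```

```bash
cat > go.py <<'E'
import sys
from h import *
from scipy.spatial.transform import Rotation as Ro
# go.py x y z yaw(deg of tool y): remaining shift in tool axes (mm) and turn (deg)
def go(x,y,z,yaw):
    s=arm.sense(); R=Ro.from_rotvec(s["tcp_rot"]); a=np.radians(yaw)
    ty=np.array([np.cos(a),np.sin(a),0]); tz=np.array([0,0,-1.]); G=Ro.from_matrix(np.c_[np.cross(ty,tz),ty,tz])
    print("t",round(s["clock"],2),"pos",s["ee_pos"].round(4),"F",s["contact_force"].round(1),"grip",round(s["grip_width"],4),round(s["grip_force"],1))
    print("turn",np.degrees((R.inv()*G).as_rotvec()).round(2),"shift",(R.inv().apply(np.array([x,y,z])-s["ee_pos"])*1e3).round(1))
if __name__=="__main__": go(*map(float,sys.argv[1:]))
E
python3 go.py .517 .122 .12 99.1
```

```text
t 1.6 pos [0.2501 0.5728 0.2019] F [-0.4 -0.4 -0.1] grip 0.0549 0.0
turn [0.   0.   0.38] shift [-189.  -488.6   81.9]
```

>>> move_arm(motion=[[0, 0, 0.4, -21, -54.3, 4, 0], [0, 0, 0, -21, -54.3, 4, 0], [0, 0, 0, -21, -54.3, 4, 0], [0, 0, 0, -21, -54.3, 5, 0], [0, 0, 0, -21, -54.3, 5, 0]])

```text
clock: 2.22
ee_pos: [0.3966, 0.3192, 0.1801]
tcp_rot: [-0.242, 3.131, 0.001]
contact_force: [0.5, -0.2, 0.4]
grip_width: 0.0054
grip_force: 0.0
```

>>> move_arm(motion=[[0, 0, 0, -21, -54.3, 15, 0], [0, 0, 0, -21, -54.3, 15, 0], [0, 0, 0, -21, -54.3, 15, 0], [0, 0, 0, -21, -54.2, 15, 0], [0, 0, 0, 0, 0, 0, 0]])

```text
clock: 2.85
ee_pos: [0.5128, 0.1155, 0.1188]
tcp_rot: [0.233, -3.131, 0.001]
contact_force: [-1.1, 1.2, 0.5]
grip_width: 0.0006
grip_force: 0.0
```

```bash
python3 go.py .517 .122 .034 99.1;  python3 - <<'E'
from h import *
a=arm.capture("scene")[140:320,190:430,::-1]
cv2.imwrite("pics/s1.png",cv2.resize(a,None,fx=3.2,fy=3.2,interpolation=cv2.INTER_CUBIC))
E
```

```text
t 2.85 pos [0.5128 0.1155 0.1188] F [-1.1  1.2  0.5] grip 0.0006 0.0
turn [-0.04 -0.09 -0.6 ] shift [-5.2  5.9 84.8]
```

View pics/s1.png

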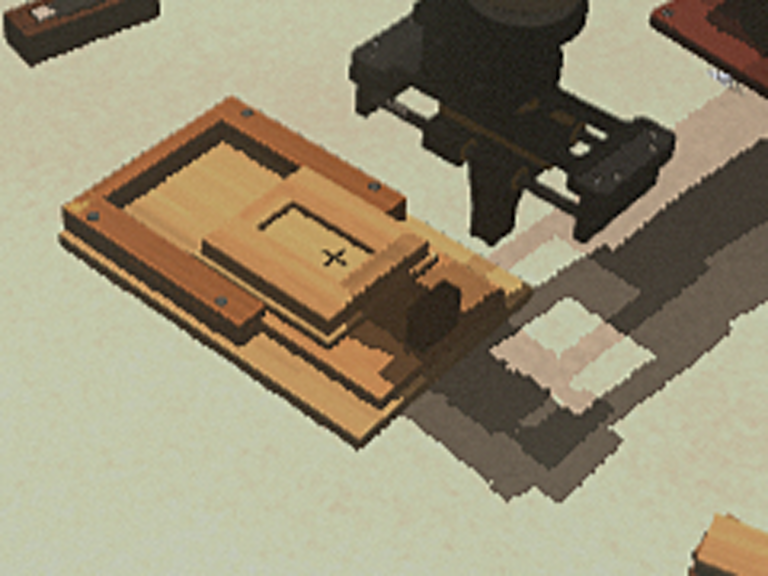

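>>> move_arm(motion=[[0, 0, -0.5, 0, 4, 25, 0], [0, 0, 0, 0, 0, 30, 0], [0, 0, 0, 0, 0, 30, 0], [0, 0, 0, 0, 0, 0, 0]])

```text
clock: 3.4
ee_pos: [0.5086, 0.1242, 0.033]
tcp_rot: [0.257, -3.126, -0.0]
contact_force: [-0.1, 0.8, 0.5]
grip_width: 0.0002
grip_force: 0.0
```

```bash
python3 go.py .519 .122 .034 99.1
```

```text
t 3.4 pos [0.5086 0.1242 0.033 ] F [-0.1  0.8  0.5] grip 0.0002 0.0
turn [ 0.04 -0.29  0.3 ] shift [-9.9 -3.9 -1. ]
```

>>> move_arm(motion=[[0, 0, 0.3, -8, 0, 0, 0], [0, 0, 0, 0, -6, 0, 0], [0, 0, 0, 0, -12, 0, 0], [0, 0, 0, 0, -12, 0, 0], [0, 0, 0, 0, -12, 0, 0]])

```text
clock: 4.03
ee_pos: [0.5265, 0.0826, 0.0357]
tcp_rot: [-0.245, 3.131, 0.002]
contact_force: [-0.6, 4.8, 4.1]
grip_width: 0.0003
grip_force: 2.7
```

>>> move_arm(motion=[[0, 0, 0, 0, -12, 0, 0], [0, 0, 0, 0, -12, 0, 0], [0, 0, 0, 0, -12, 0, 0], [0, 0, 0, 0, 0, 0, 0]])

```text
clock: 4.53
ee_pos: [0.5318, 0.0458, 0.0351]
tcp_rot: [-0.244, 3.132, -0.001]
contact_force: [-0.7, 0.5, 0.2]
grip_width: 0.0004
grip_force: 0.0
```

```bash
python3 - <<'E'
from h import *
s=arm.sense();p=[.5483,-.0841,.1587];c,sn=np.cos(p[2]),np.sin(p[2])
print((s["ee_pos"][:2]-p[:2])@np.array([[c,-sn],[sn,c]]),s["contact_force"])
a=arm.capture("scene")[140:320,190:430,::-1]
cv2.imwrite("pics/s2.png",cv2.resize(a,None,fx=3.2,fy=3.2,interpolation=cv2.INTER_CUBIC))
E
```

```text
[0.00424703 0.13083456] [-0.68455958  0.47660138  0.24768545]
```

View pics/s2.png

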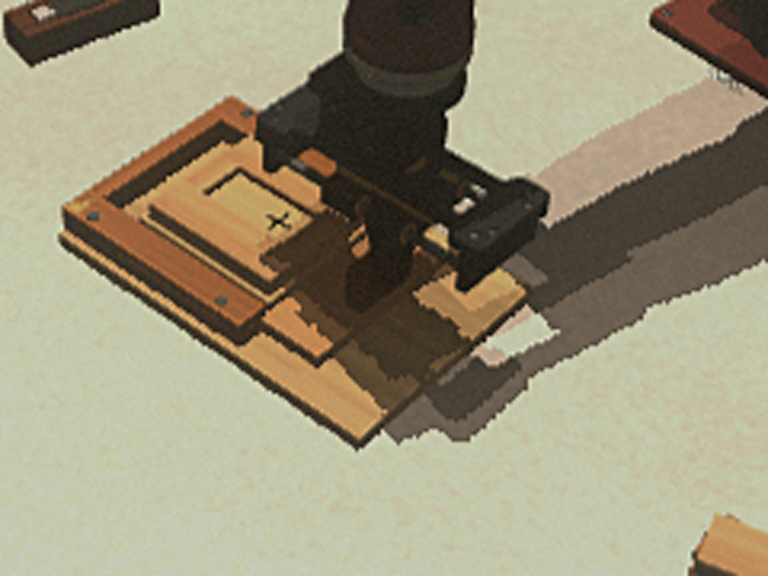

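>>> move_arm(motion=[[0, 0, 0, 0, -7, 0, 0], [0, 0, 0, 0, -7, 0, 0], [0, 0, 0, 0, -5, 0, 0], [0, 0, 0, 0, -2, 0, 0]])

```text
clock: 5.08
ee_pos: [0.5347, 0.0262, 0.0348]
tcp_rot: [0.246, -3.132, -0.0]
contact_force: [-0.9, 3.5, -0.1]
grip_width: -0.0
grip_force: 1.6
```

>>> move_arm(motion=[[0, 0, 0, 0, -2, 0, 0], [0, 0, 0, 0, -2, 0, 0]])

```text
clock: 5.32
ee_pos: [0.5353, 0.0225, 0.0348]
tcp_rot: [0.247, -3.132, 0.0]
contact_force: [-0.5, 2.2, -0.6]
grip_width: 0.0005
grip_force: 1.3
```

>>> move_arm(motion=[[0, 0, 0, 0, -2, 0, 0], [0, 0, 0, 0, -2, 0, 0]])

```text
clock: 5.58
ee_pos: [0.536, 0.0185, 0.0348]
tcp_rot: [0.247, -3.132, 0.0]
contact_force: [-0.3, 1.9, -1.8]
grip_width: 0.0004
grip_force: 1.1
```

>>> move_arm(motion=[[0, 0, 0, 0, -2, 0, 0], [0, 0, 0, 0, -2, 0, 0]])

```text
clock: 5.82
ee_pos: [0.5356, 0.0168, 0.0347]
tcp_rot: [0.245, -3.13, -0.007]
contact_force: [-4.2, 15.5, 3.8]
grip_width: 0.0006
grip_force: 7.8
```

>>> move_arm(motion=[[0, 0, 0, 0, -1.5, 0, 0], [0, 0, 0, 0, 0, 0, 0], [0, 0, 0, 0, 0, 0, 0]])

```text
clock: 6.2
ee_pos: [0.5354, 0.0167, 0.0348]
tcp_rot: [0.246, -3.129, -0.009]
contact_force: [-4.5, 16.0, 4.0]
grip_width: 0.0008
grip_force: 8.2
```

>>> move_arm(motion=[[0, 0, 0, 0, 25, 0, 0], [0, 0, 0, 0, 15, -20, 0], [0, 0, 0, 0, 0, -60, 0], [0, 0, 0, 0, 0, -60, 0], [0, 0, 0, -62, 0, -20, 0]])

```text
clock: 6.82
ee_pos: [0.5913, 0.0611, 0.2023]
tcp_rot: [-0.245, 3.121, -0.004]
contact_force: [1.0, -0.5, 0.0]
grip_width: 0.0006
grip_force: 0.0
```

>>> move_arm(motion=[[0, 0, 5.9, 0, 0, 0, 0.7], [0, 0, 5.8, 0, 0, 0, 0.7]])

```text
clock: 7.08
ee_pos: [0.5904, 0.0612, 0.1945]
tcp_rot: [0.079, 3.14, -0.002]
contact_force: [0.2, -0.2, -0.8]
grip_width: 0.0132
grip_force: 0.0
```

```bash
python3 go.py .4955 -.397 .18 87.4
```

```text
t 7.08 pos [0.5904 0.0612 0.1945] F [ 0.2 -0.2 -0.8] grip 0.0132 0.0
turn [-0.07  0.06 -0.29] shift [  71.7 -462.4   15. ]
```

>>> move_arm(motion=[[0, 0, -0.3, 9, -57.8, 0, 0.7], [0, 0, 0, 9, -57.8, 0, 0.7], [0, 0, 0, 9, -57.8, 0, 0.7], [0, 0, 0, 9, -57.8, 0, 0.7], [0, 0, 0, 9, -57.8, 0, 0.7]])

```text
clock: 7.7
ee_pos: [0.5316, -0.2275, 0.1947]
tcp_rot: [0.066, 3.14, -0.003]
contact_force: [0.0, 0.7, -0.7]
grip_width: 0.0587
grip_force: 0.0
```

>>> move_arm(motion=[[0, 0, 0, 9, -57.8, 0, 0.7], [0, 0, 0, 9, -57.8, 0, 0.7], [0, 0, 0, 9, -57.8, 0, 0.7], [0, 0, 0, 0, 0, 15, 0.7], [0, 0, 0, 0, 0, 0, 0.7]])

```text
clock: 8.32
ee_pos: [0.4967, -0.3964, 0.1772]
tcp_rot: [-0.067, -3.138, -0.004]
contact_force: [0.3, 0.9, 0.1]
grip_width: 0.0608
grip_force: 0.0
```

```bash
python3 go.py .4955 -.397 .058 87.4; python3 - <<'E'
from h import *
a=arm.capture("scene")[70:210,130:370,::-1]; a=cv2.resize(a,None,fx=3,fy=3,interpolation=cv2.INTER_CUBIC)
b=arm.capture("top")[200:300,240:480,::-1]; b=cv2.resize(b,None,fx=3,fy=3,interpolation=cv2.INTER_CUBIC)[:,:720]
c=arm.capture("scene")
cv2.imwrite("pics/g1.png",cv2.hconcat([np.vstack([a[:300],b])]))
cv2.imwrite("pics/home_s.png",c[:,:,::-1]); cv2.imwrite("pics/home_t.png",arm.capture("top")[:,:,::-1])
E
```

```text
t 8.32 pos [ 0.4967 -0.3964  0.1772] F [0.3 0.9 0.1] grip 0.0608 0.0
turn [ 0.13 -0.15  0.14] shift [  0.9  -0.9 119.2]
```

View pics/g1.png

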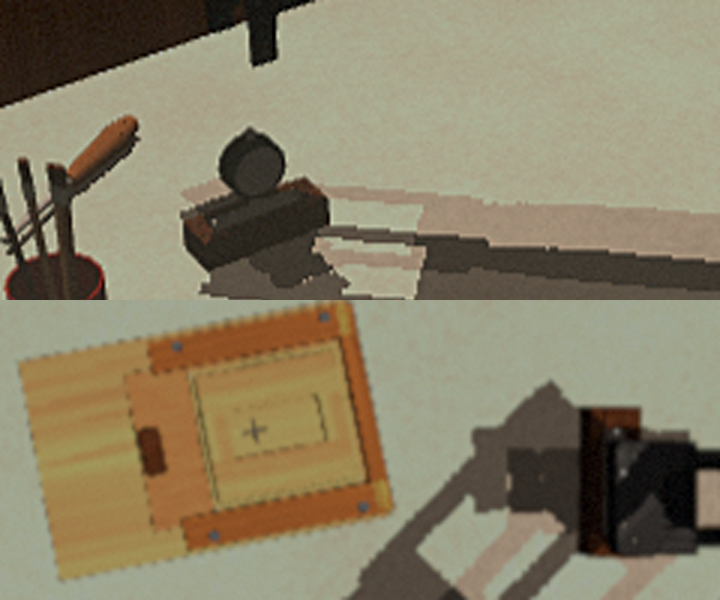

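>>> move_arm(motion=[[0, 0, 0, 1, -1, 35, 0.7], [0, 0, 0, 0, 0, 35, 0.7], [0, 0, 0, 0, 0, 30, 0.7], [0, 0, 0, 0, 0, 17, 0.7], [0, 0, 0, 0, 0, 0, 0.7]])

```text
clock: 9.15
ee_pos: [0.4966, -0.3968, 0.0613]
tcp_rot: [-0.064, -3.139, -0.002]
contact_force: [0.1, -0.0, 0.1]
grip_width: 0.0606
grip_force: 0.0
```

```bash
python3 go.py .4955 -.397 .058 87.4; python3 - <<'E'
import cv2
a=cv2.imread("pics/home_s.png")[140:290,190:390]; a=cv2.resize(a,None,fx=4,fy=4,interpolation=cv2.INTER_CUBIC)
cv2.imwrite("pics/hs.png",a)
E
```

```text
t 9.15 pos [ 0.4966 -0.3968  0.0613] F [ 0.1 -0.   0.1] grip 0.0606 0.0
turn [ 0.08 -0.09  0.26] shift [ 1.1 -0.3  3.3]
```

View pics/hs.png

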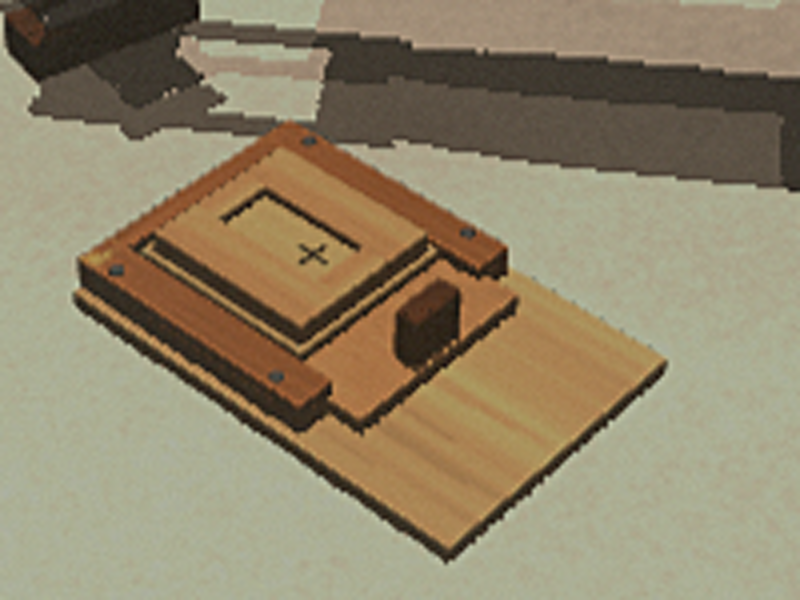

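>>> move_arm(motion=[[0, 0, 0.2, 1, 0, 2, 0.2], [0, 0, 0, 0, 0, 0, 0.1], [0, 0, 0, 0, 0, 0, 0], [0, 0, 0, 0, 0, 0, 0], [0, 0, 0, 0, 0, 0, 0]])

```text
clock: 9.78
ee_pos: [0.4959, -0.3979, 0.0604]
tcp_rot: [0.071, 3.141, -0.0]
contact_force: [-0.8, -0.7, 1.0]
grip_width: 0.0221
grip_force: 29.8
```

```bash
cat > cross.py <<'E'
from h import *
def cross(cam,f,c,r=6):
    g=cv2.cvtColor(cv2.imread(f),cv2.COLOR_BGR2GRAY).astype(float)
    u,v=map(round,c)
    w=g[v-r:v+r+1,u-r:u+r+1]; d=np.clip(np.median(w)-12-w,0,None)
    yy,xx=np.mgrid[v-r:v+r+1,u-r:u+r+1]; q=(d*xx).sum()/d.sum(),(d*yy).sum()/d.sum()
    return q,ray(cam,*q,.039)
for cam,f,c in(("top","pics/home_t.png",(324.7,243)),("scene","pics/home_s.png",(267.9,203.1))):
    for r in (4,5,6): q,w=cross(cam,f,c,r); print(cam,np.round(q,2),w.round(4))
E
python3 cross.py; python3 go.py .4955 -.397 .058 87.4
```

```text
top [324.56 243.39] [ 0.5479 -0.0894  0.039 ]
top [324.55 243.35] [ 0.548  -0.0894  0.039 ]
top [324.53 243.31] [ 0.5481 -0.0894  0.039 ]
scene [267.7  203.16] [ 0.5501 -0.0895  0.039 ]
scene [268.37 202.5 ] [ 0.5474 -0.0904  0.039 ]
scene [269.42 201.32] [ 0.5428 -0.0923  0.039 ]
t 9.78 pos [ 0.4959 -0.3979  0.0604] F [-0.8 -0.7  1. ] grip 0.0221 29.8
turn [-0.01  0.01  0.  ] shift [0.5 0.9 2.4]
```

>>> move_arm(motion=[[0, 0, 0, 0, 0, -10, 0], [0, 0, 0, 0, 0, -30, 0], [0, 0, 0, 0, 0, -40, 0], [0, 0, 0, 0, 0, -40, 0], [0, 0, 0, 0, 0, -20, 0]])

```text
clock: 10.4
ee_pos: [0.4966, -0.3986, 0.2032]
tcp_rot: [0.071, 3.138, -0.004]
contact_force: [0.5, 0.1, -2.2]
grip_width: 0.0214
grip_force: 29.8
```

>>> move_arm(motion=[[0, 0, -5.8, 0, 0, 0, 0], [0, 0, -5.9, 0, 0, 0, 0], [0, 0, 0, 0, 0, 0, 0]])

```text
clock: 10.78
ee_pos: [0.4954, -0.3974, 0.1991]
tcp_rot: [0.248, -3.131, -0.002]
contact_force: [0.0, 0.6, -3.0]
grip_width: 0.0219
grip_force: 29.8
```

```bash
python3 go.py .549 -.0897 .16 99.1
```

```text
t 10.78 pos [ 0.4954 -0.3974  0.1991] F [ 0.   0.6 -3. ] grip 0.0219 29.8
turn [ 0.08 -0.06 -0.05] shift [-101.4  295.4   39.4]
```

>>> move_arm(motion=[[0, 0, 0, -16.9, 49.2, 0, 0], [0, 0, 0, -16.9, 49.2, 0, 0], [0, 0, 0, -16.9, 49.2, 0, 0], [0, 0, 0, -16.9, 49.2, 5, 0], [0, 0, 0, -16.9, 49.2, 5, 0]])

```text
clock: 11.4
ee_pos: [0.5402, -0.1398, 0.1896]
tcp_rot: [0.245, -3.132, -0.001]
contact_force: [1.6, -0.1, -2.6]
grip_width: 0.0218
grip_force: 30.0
```

>>> move_arm(motion=[[0, 0, 0, -16.9, 49.4, 10, 0], [0, 0, 0, 0, 0, 30, 0], [0, 0, 0, 0, 0, 22, 0], [0, 0, 0, 0, 0, 0, 0], [0, 0, 0, 0, 0, 0, 0]])

```text
clock: 12.02
ee_pos: [0.5497, -0.0904, 0.1289]
tcp_rot: [-0.247, 3.131, -0.0]
contact_force: [0.2, 0.1, -1.2]
grip_width: 0.0217
grip_force: 30.0
```

```bash
python3 go.py .549 -.0897 .0884 99.1; python3 - <<'E'
from h import *
a=arm.capture("scene")[:,:,::-1]; cv2.imwrite("pics/h_s.png",a)
cv2.imwrite("pics/hc.png",cv2.resize(a[125:245,190:350],None,fx=5,fy=5,interpolation=cv2.INTER_CUBIC))
b=arm.capture("top")[:,:,::-1]; cv2.imwrite("pics/h_t.png",b)
for t in("gauge_mid",):
  for c in("scene","top"):
    for d in arm.silhouettes(t,c)[:2]: print(c,d["p"],d["box"])
E
```

```text
t 12.03 pos [ 0.5497 -0.0904  0.1289] F [ 0.2  0.1 -1.2] grip 0.0217 30.0
turn [-0.02  0.04 -0.06] shift [ 0.6  0.8 40.5]
scene 0.58 [251.9, 155.9, 282.3, 199.2]
```

View pics/hc.png

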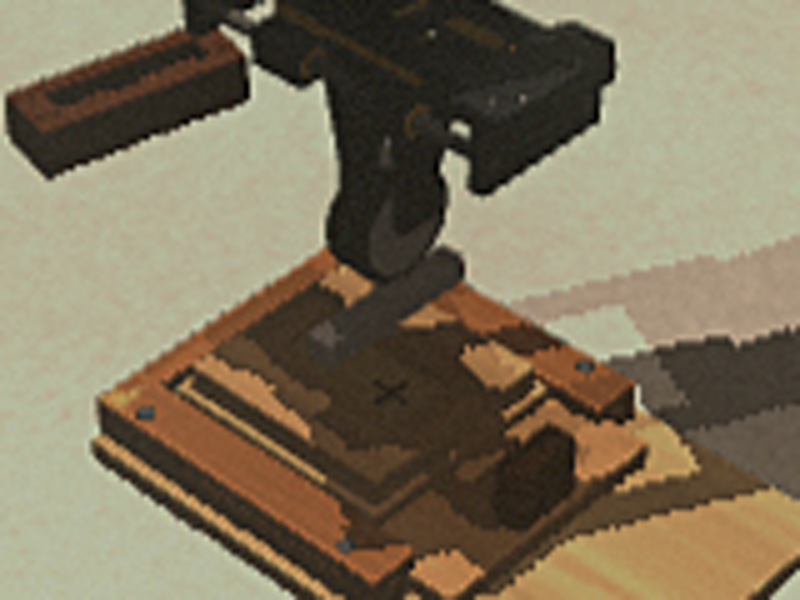

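```bash
cat > base.py <<'E'
from h import *
from scipy.spatial.transform import Rotation as Ro
import sys
f,name=sys.argv[1:3]; x0,y0,sc=190,125,5
s=arm.sense(); R=Ro.from_rotvec(s["tcp_rot"]).as_matrix(); p=s["ee_pos"]
mid=p-R[:,2]*.0166
img=cv2.resize(cv2.imread(f)[y0:y0+120,x0:x0+160],None,fx=sc,fy=sc,interpolation=cv2.INTER_CUBIC)
img=cv2.convertScaleAbs(img,alpha=2,beta=10)
P=lambda q:tuple(int(round((c-o+.5)*sc-.5)) for c,o in zip(pix("scene",q),(x0,y0)))
L=lambda a,b,z:mid+R@np.array([a/1e3,b/1e3,z/1e3])
for z in(45,59):
    c=[P(L(a,b,z)) for a,b in((45,8),(45,-8),(-45,-8),(-45,8))]
    cv2.polylines(img,[np.array(c)],True,(0,255,0),1)
cv2.line(img,P(L(0,0,59)),P(L(0,0,71)),(255,255,0),1)
ang=[R@np.array([29*np.cos(t),11*sg,29*np.sin(t)])/1e3+mid for sg in(1,-1) for t in np.linspace(0,6.28,40)]
for i in(0,40): cv2.polylines(img,[np.array([P(q) for q in ang[i:i+40]])],True,(0,0,255),1)
cv2.imwrite(name,img)
E
python3 base.py pics/h_s.png pics/ov.png
```

```text
(no output)
```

View pics/ov.png

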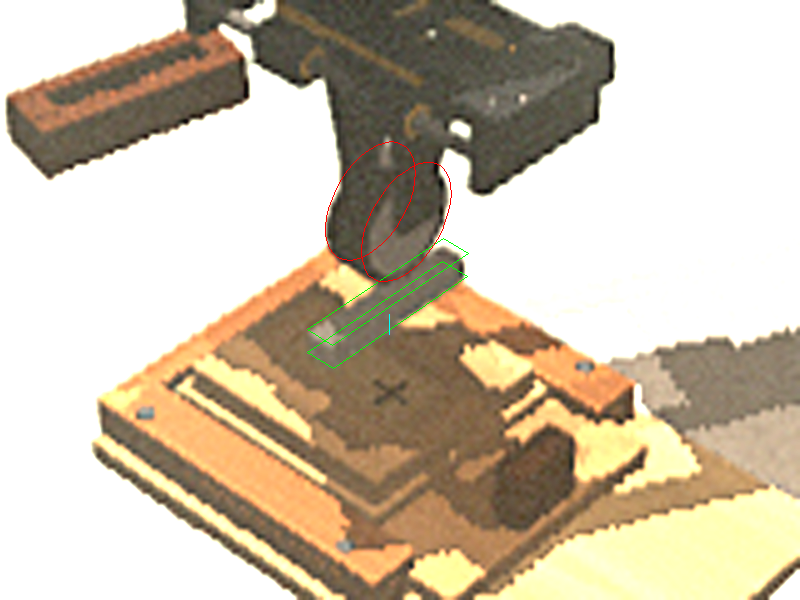

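>>> move_arm(motion=[[0, 0, 0, 0.6, 0.8, 15, 0], [0, 0, 0, 0, 0, 12, 0], [0, 0, 0, 0, 0, 6, 0], [0, 0, 0, 0, 0, 0, 0], [0, 0, 0, 0, 0, 0, 0]])

```text
clock: 12.85
ee_pos: [0.5487, -0.0895, 0.0953]
tcp_rot: [-0.249, 3.131, -0.0]
contact_force: [0.7, -0.2, -2.5]
grip_width: 0.022
grip_force: 30.0
```

>>> move_arm(motion=[[0, 0, 0, 0, 0, 2, 0], [0, 0, 0, 0, 0, 2, 0], [0, 0, 0, 0, 0, 0, 0]])

```text
clock: 13.22
ee_pos: [0.5488, -0.0895, 0.0913]
tcp_rot: [-0.249, 3.131, -0.0]
contact_force: [0.1, -0.8, -1.1]
grip_width: 0.0219
grip_force: 30.0
```

```bash
python3 go.py .549 -.0897 .0884 99.1
```

```text
t 13.22 pos [ 0.5488 -0.0895  0.0913] F [ 0.1 -0.8 -1.1] grip 0.0219 30.0
turn [-0.02  0.03  0.01] shift [-0.2 -0.2  2.9]
```

Plunger touching. Approach slowly to flush.

>>> move_arm(motion=[[0, 0, 0, 0, 0, 1, 0], [0, 0, 0, 0, 0, 1, 0], [0, 0, 0, 0, 0, 0, 0]])

```text
clock: 13.6
ee_pos: [0.5486, -0.0895, 0.0891]
tcp_rot: [-0.249, 3.131, -0.0]
contact_force: [0.6, -0.1, -2.1]
grip_width: 0.0217
grip_force: 30.0
```

>>> move_arm(motion=[[0, 0, 0, 0, 0, 0.5, 0], [0, 0, 0, 0, 0, 0, 0]])

```text
clock: 13.85
ee_pos: [0.5486, -0.0895, 0.0887]
tcp_rot: [-0.249, 3.132, -0.0]
contact_force: [0.6, -0.8, -0.8]
grip_width: 0.0218
grip_force: 30.0
```

>>> move_arm(motion=[[0, 0, 0, 0, 0, 0.4, 0], [0, 0, 0, 0, 0, 0, 0]])

```text
clock: 14.1
ee_pos: [0.5487, -0.0895, 0.0885]
tcp_rot: [-0.249, 3.131, -0.0]
contact_force: [-0.6, 0.2, -0.1]
grip_width: 0.0222
grip_force: 30.0
```

>>> move_arm(motion=[[0, 0, 0, 0, 0, 0.4, 0], [0, 0, 0, 0, 0, 0, 0]])

```text
clock: 14.35
ee_pos: [0.5488, -0.0895, 0.0884]
tcp_rot: [-0.249, 3.131, -0.0]
contact_force: [-1.3, 0.4, 5.1]
grip_width: 0.022
grip_force: 30.0
```

>>> move_arm(motion=[[0, 0, 0, 0, 0, 0.4, 0], [0, 0, 0, 0, 0, 0, 0]])

```text
clock: 14.6
ee_pos: [0.5489, -0.0895, 0.0884]
tcp_rot: [-0.249, 3.131, -0.0]
contact_force: [-1.6, 1.0, 8.0]
grip_width: 0.0218
grip_force: 30.0
```

>>> move_arm(motion=[[0, 0, 0, 0, 0, -0.5, 0], [0, 0, 0, 0, 0, 0, 0], [0, 0, 0, 0, 0, 0, 0]])

```text
clock: 14.98
ee_pos: [0.5488, -0.0895, 0.0884]
tcp_rot: [-0.249, 3.131, -0.0]
contact_force: [-1.4, 0.1, 6.0]
grip_width: 0.0219
grip_force: 30.0
```

```bash
python3 - <<'E'
from h import *
cv2.imwrite("pics/f_s.png",arm.capture("scene")[:,:,::-1])
for i in range(4): arm.capture("top"); print(arm.sense()["contact_force"].round(1))
E
python3 base.py pics/f_s.png pics/ovf.png
```

```text
[0.2 1.7 5.9]
[-0.4  1.4  5.3]
[-0.8  0.3  5.9]
[-0.9  1.1  5.9]
```

View pics/ovf.png

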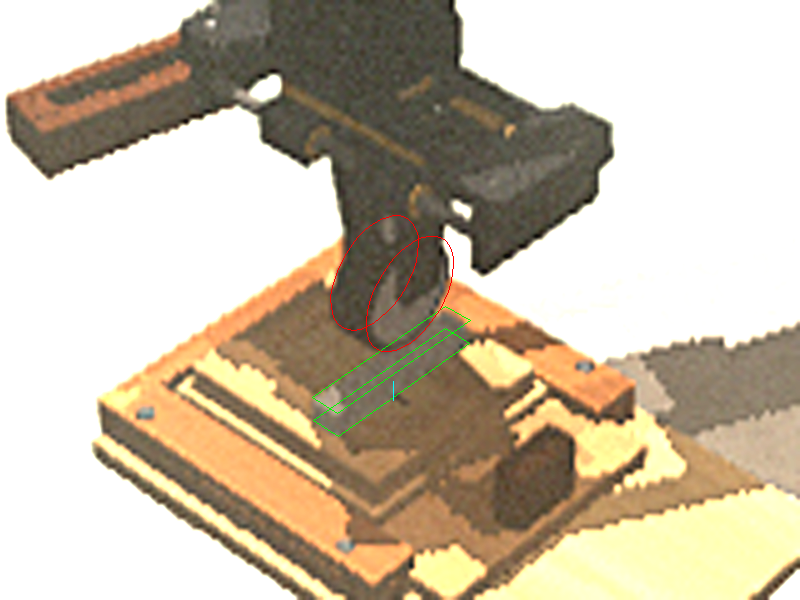

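```bash
python3 -c "
from cell import arm
print(arm.finish_job())"
```

```text
the job is handed in; nothing more can be done
None
```

I handed the job in with the carrier pushed home against the stop and the gripper still holding the gauge flush on the board over the cross, pressing with about 8 N (target about 5 N, limit 15 N); the hand-in returned no verdict.

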